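# Count to the third gap and push the door wedge home

## Task

With shut fingers, run a fingertip along the top of the birch rack's rail, starting at the red-post end, touching the rail over the first, second and third gap in turn and going no further. Then push the aluminium door wedge along the shelf, thin end first, into that third gap until its thin end is home against the backboard. Push it only, never pick it up, leave the white pot and the red sunglasses box where they are, and finish clear of everything.

Things in the scene. Friction and masses are not known exactly. Their poses are not given: they have to be found in the camera images.
- rack: birch key tray fixed to the shelf, 254 mm wide (its y). Its front, facing the robot, is a row of four gaps between five fins 6 mm thick, 26 mm tall, from x = -40 to 40 mm. Gap centres y = 93, 31, -31, -93 mm, each 56 mm wide, floored by the shelf, open at -x. A flat-topped rail crosses above them at x = 0. Origin at shelf level under the rail's middle; x points into the gaps, away from the robot, y left
- backboard (a point): middle of the face of the upright backboard that closes all four gaps behind, 17 mm above the shelf, 40 mm behind the rack's origin; the board is 254 mm wide and 34 mm tall, with a low key tray behind it
- rail_a: the length of rail over the leftmost (largest y in the rack's frame) gap of the rack, whichever end the red post is at: birch bar 46 mm long (along the rack's y), 16 mm wide, 14 mm tall; origin at the centre of its underside, its flat top 14 mm above that, 40 mm above the shelf. Dark blocks flush with it lie over the fins between, so a fingertip slides along without a step
- rail_b: the length of rail over the second-from-left gap of the rack, whichever end the red post is at: birch bar 46 mm long (along the rack's y), 16 mm wide, 14 mm tall; origin at the centre of its underside, its flat top 14 mm above that, 40 mm above the shelf. Dark blocks flush with it lie over the fins between, so a fingertip slides along without a step
- rail_c: the length of rail over the third-from-left gap of the rack, whichever end the red post is at: birch bar 46 mm long (along the rack's y), 16 mm wide, 14 mm tall; origin at the centre of its underside, its flat top 14 mm above that, 40 mm above the shelf. Dark blocks flush with it lie over the fins between, so a fingertip slides along without a step
- rail_d: the length of rail over the rightmost (smallest y) gap of the rack, whichever end the red post is at: birch bar 46 mm long (along the rack's y), 16 mm wide, 14 mm tall; origin at the centre of its underside, its flat top 14 mm above that, 40 mm above the shelf. Dark blocks flush with it lie over the fins between, so a fingertip slides along without a step
- red_post: red painted round post, 22 mm across, 46 mm tall, fixed 140 mm from the rack's origin at one end of the rail (its left or its right end, varies): gaps are counted from this end; origin at the centre of its foot
- plain_post: the same post in plain birch, at the other end of the rail; origin at the centre of its foot
- wedge: loose aluminium door wedge flat on the shelf, about 0.11 kg, 88 mm long (its x), 36 mm wide, 22 mm tall at the thick end (-x), sloping to 5 mm at the thin end (+x; corners rounded, 11 mm), which starts roughly towards the rack. Sides and thick end are upright. Centre of mass 9 mm from the origin towards the thick end. When home, its thick end stands 8 mm out of the gap. Origin: middle of the underside
- wedge_tip (a point): middle of the wedge's thin end, at its lower edge (44 mm from the wedge's origin)
- wedge_heel (a point): middle of the wedge's thick end face, 11 mm above the shelf
- pot: loose empty white ceramic pot, 100 mm across the rim, 90 mm tall, left of the rack: leave alone; origin at the centre of its underside
- sunbox: loose red plastic sunglasses box, 155 x 65 x 49 mm, right of the rack: leave alone; origin at the centre of its underside
Mind the look-alikes: they are no part of the job. Several things have the shape of the wedge; the one meant has the colours described above. Of the things that look like the red_post, take the one that is nearest to the robot's base at the start.

How it is judged:
By the outcome, as a careful person would: the job done as asked, in the order asked, and still so for the second after the job is handed in, with the robot touching nothing.
It also fails if it takes over 72 s, if anything falls off the work surface, if the arm or the gripper's body presses on something with over 40 N, if the wrist force passes 120 N, or if a joint passes its speed limit or range.

## Robot

A 6-joint arm with a two-finger parallel gripper is mounted at the origin on the work surface. World frame = base frame: x ahead of the robot, y to its left, z up, the work surface at z = 0. Lengths are in m, angles in rad, forces in N, time in s.
With the tool pointing down it reaches from about 0.25 to 0.725 m from the base axis. Payload 4 kg.
Tool frame: the origin (TCP) lies between the finger pads; the fingertips stand 8 mm ahead of it and the grasp point (between the pads) lies 11 mm behind it; z points along the fingers, y is the direction in which the jaws open and shut (so a half turn about z gives the same grasp; the last joint's range is limited). The gripper opens to 85 mm and grips with 20 to 120 N. Pads are 22 mm wide; open, the fingers measure 114 mm over their backs; the gripper's body (76 mm by 85 mm) begins 54 mm behind the grasp point. The pads swing forward as they close: fully open they stand 13 mm farther back than shut.
Start: joints at [1.154, 0.241, 0.005, 1.335, 0, 1.571], TCP at [0.202, 0.457, 0.239] pointing down, gripper open.
Joint ranges: [-2.72, 2.72], [-1.05, 1.87], [-1.09, 1.28], [-1.99, 2.15], [-1.42, 1.44], [-3.14, 3.14]. Speed limits (rad/s): [2.79, 2.79, 3.14, 3.14, 3.14, 3.14].

## Interface

Orientations are given as a unit quaternion [x, y, z, w].
In Python, from workcell import * gives the robot as it stands.
- The arm moves only by the tool send_rows, never from a script. Its argument "increments" is a list that holds one entry, the list of rows, each a list of 6 numbers: the shift along the tool's x, y, z in units of 50 mm (1.0 is 50 mm), then the turn, a rotation vector about the tool's x, y, z in units of 10 degrees (1.0 is 10 degrees). In form: [[[x, y, z, ax, ay, az], ...]]. A call has 1 to 8 rows; each row shifts and turns the commanded pose from where the row before left it, along the tool's axes as they then stand; what a row does not reach is not made up. A row lasts 1/8 s, in which the tool goes at most 62.5 mm and 10.7 degrees, less where a joint would pass 70% of its speed; a pose out of reach is approached as far as the arm can. A call with a number of a shift or a turn outside -1 to 1 is refused whole. A call with a gripper value outside its range is refused whole. "grip" is the closure, from 0 (fully open) to 1 (shut), set as the call begins (left out, the last holds). The fingers move at their own pace and stop on an object; the grip force is fixed at half the most. Time passes only in rows, so rows that do not move let the fingers close. It gives the time, the measured TCP pose, the force and the opening at its end, in the units of the state.
- get_obs(): the state, without advancing time (a new reading comes with each control period).
- camera(name): name is "scene" or "top"; returns a dict with "color" (400x640x3 uint8, red, green, blue), "z_map" (400x640 float32, m along the optical axis (not along the pixel's ray), 0 where there is no reading), "intrinsics" (3x3 intrinsics, pixels), "dist" ([k1, k2, p1, p2, k3] as OpenCV has them; the pictures are not rectified), "pose" (4x4, takes a point from camera to world coordinates). Camera axes: x right, y down, z forward; pixel columns grow to the right and rows downward; lengths in m; the calibration is good to about 2 mm. A picture is of the moment at which its call begins.
- job_done(): hands the job in, once; it reports no verdict.
The state is a dict: "clock": time; "joint_pos": joint angles; "joint_vel": joint speeds; "tau": joint torques, N m; "eef_pos": TCP position; "tool_rot": TCP orientation; "ft_force": force on the tool from outside, world axes, zero at the start; "ft_torque": the same for the moment, N m; "grip_width": finger opening in m.
Only numpy, scipy, OpenCV 4.12 (cv2) and the standard library are available. Lean on these libraries where they do the work, as an engineer would, in place of code of your own. Each camera call takes 0.05 s, during which the arm holds its last target.

## Working session

There is one attempt and no reset: what is moved stays moved. The work goes in short steps, Python scripts to look and compute and a tool call to move; the robot and the scene stay as the last step left them, time stands still between calls to the robot, and variables do not carry over. Pictures are saved under pics/ and viewed, and the job is handed in when it is done.

Besides the shell and the picture viewer there is one more tool, called after ">>>" by a JSON object that holds its "name" and its "arguments". send_rows: Moves the arm, as the interface text tells. Its arguments: {"type":"object","properties":{"increments":{"type":"array"},"grip":{"type":"number"}},"required":["increments"]}

```bash
mkdir -p pics; ls
python3 - <<'E'
from workcell import *
import cv2,numpy as np
o=get_obs();print(o)
for n in("scene","top"):
    c=camera(n);cv2.imwrite(f"pics/{n}0.png",c["color"][...,::-1]);np.savez(f"{n}0.npz",**{k:np.array(v) for k,v in c.items()});print(c["intrinsics"],c["dist"],c["pose"])
E
```

```text
pics
{'clock': 0.0, 'joint_pos': array([1.15396669e+00, 2.41410726e-01, 3.71267557e-03, 1.33519390e+00,
       1.70790519e-05, 1.57080593e+00]), 'joint_vel': array([-0.0001288 , -0.00018387,  0.00031977, -0.00140298,  0.00037319,
        0.00126503]), 'tau': array([-8.84428409e-04, -3.72317040e+01,  2.52409083e+01,  1.69113872e-02,
       -7.52085157e-05, -6.98610535e-06]), 'eef_pos': array([0.20217664, 0.45662474, 0.23840966]), 'tool_rot': array([ 2.06913879e-01,  9.78358599e-01, -1.02337108e-03, -2.25151719e-04]), 'ft_force': array([-0.71917252,  0.5035773 , -0.73725523]), 'ft_torque': array([ 0.0032304 ,  0.02723715, -0.07451239]), 'grip_width': 0.08508691363691537}
[[458.40572641   0.         321.50690229]
 [  0.         458.40572641 197.95385822]
 [  0.           0.           1.        ]] [-0.02532499  0.          0.          0.          0.        ] [[-0.00760624  0.5815171  -0.81349862  1.38082052]
 [ 0.99987909 -0.00661116 -0.0140748   0.02557235]
 [-0.0135629  -0.81350732 -0.5813965   0.6398401 ]
 [ 0.          0.          0.          1.        ]]
[[363.3948044    0.         317.20439806]
 [  0.         363.3948044  199.38723506]
 [  0.           0.           1.        ]] [-0.06260945  0.          0.          0.          0.        ] [[ 0.0130039  -0.98392067  0.17813202  0.40778144]
 [-0.99976144 -0.00966735  0.01958598 -0.01079844]
 [-0.01754899 -0.17834422 -0.98381166  0.91976583]
 [ 0.          0.          0.          1.        ]]
```

View pics/scene0.png

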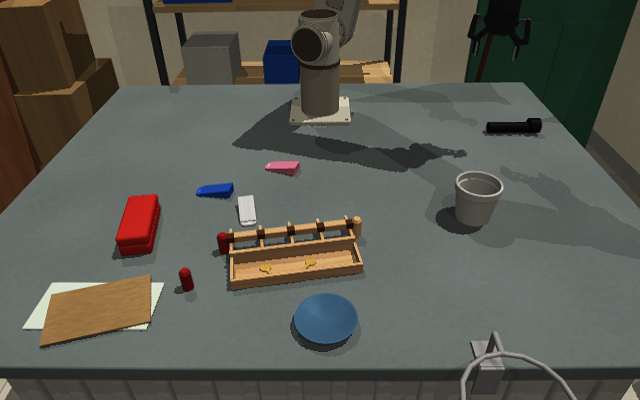

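View pics/top0.png

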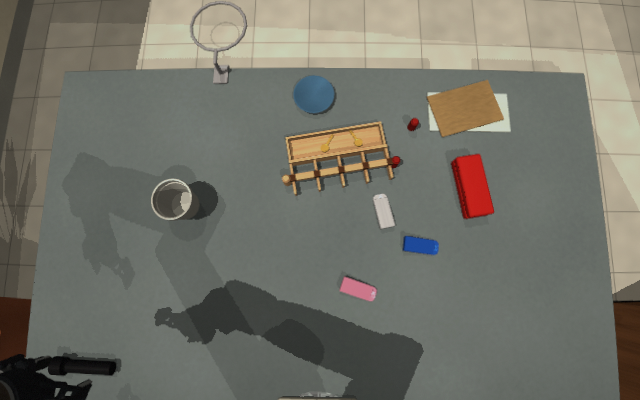

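The pictures show these candidates:
- **Wedge:** aluminium/grey at top (384,211), blue at (421,245), pink at (358,289). I choose the grey one.
- **Red post:** at the rack's right end, top (396,162), and a loose look-alike at (414,124), which is farther from the base. I choose (396,162).

That makes the counting order rail_d, rail_c, rail_b, so the third gap is at rack y=+31.

Run:
```python
import cv2
a=cv2.imread("pics/top0.png")[110:260,270:450];cv2.imwrite("pics/topcrop.png",cv2.resize(a,None,fx=4,fy=4,interpolation=cv2.INTER_CUBIC))
a=cv2.imread("pics/scene0.png")[150:300,175:375];cv2.imwrite("pics/scenecrop.png",cv2.resize(a,None,fx=4,fy=4,interpolation=cv2.INTER_CUBIC))
```

```text
(no output)
```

View pics/topcrop.png

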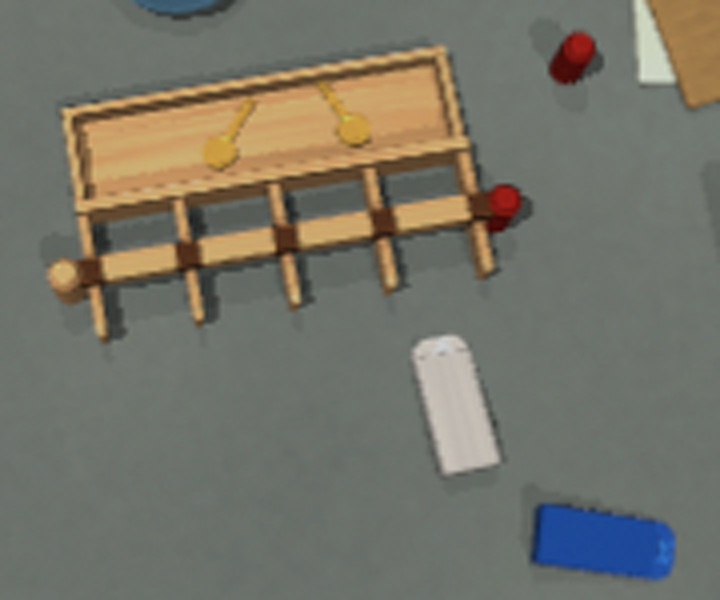

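View pics/scenecrop.png

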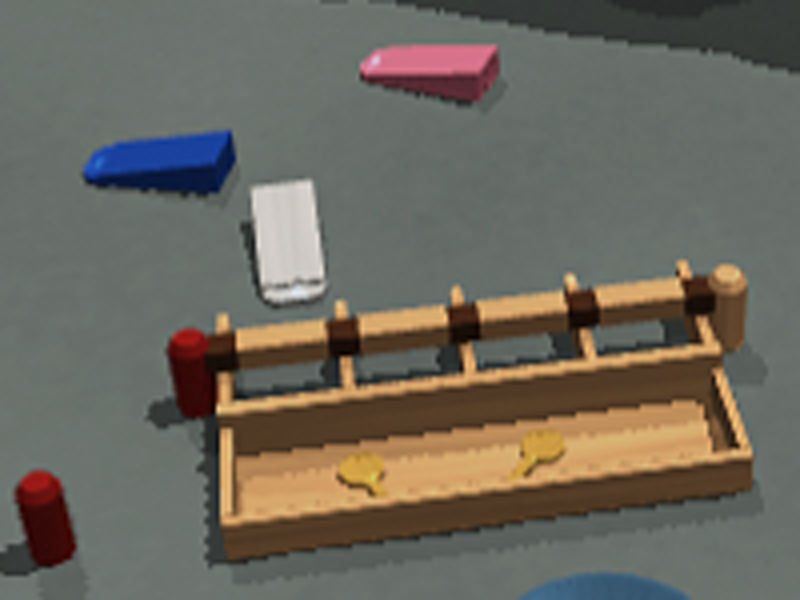

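The close crop confirms the grey wedge, with its rounded thin end facing the rack, and the red post attached to the rail's right end.

```bash
cat > h.py <<'E'
import numpy as np,cv2
def cast(c,px,z):
    K,d,T=c["intrinsics"],np.array(c["dist"],float),c["pose"]
    p=cv2.undistortPoints(np.array(px,float).reshape(-1,1,2),K,d).reshape(-1,2)
    r=np.c_[p,np.ones(len(p))]@T[:3,:3].T
    o=T[:3,3]; return o+r*((np.reshape(z,(-1,1)) if np.ndim(z) else z)-o[2])[...,2:3]/r[:,2:3] if False else o+r*((np.broadcast_to(z,len(p))-o[2])/r[:,2])[:,None]
def blobs(m,amin=5):
    n,l,s,ce=cv2.connectedComponentsWithStats(m.astype(np.uint8))
    return [(s[i,4],ce[i],l==i) for i in range(1,n) if s[i,4]>=amin]
E
cat > m.py <<'E'
from h import *
for n in("top","scene"):
    c=np.load(n+"0.npz");I=c["color"].astype(int);R,G,B=I[...,0],I[...,1],I[...,2]
    hsv=cv2.cvtColor(c["color"],cv2.COLOR_RGB2HSV)
    roi=np.zeros(R.shape,bool)
    if n=="top": roi[110:240,270:450]=1
    else: roi[180:300,175:375]=1
    print(n)
    if n=="top":
        for a,ce,_ in blobs(roi&(R<90)&(R>G*1.5)&(R-B>20)&(R-G<60),8):
            print("dark",a,ce.round(1),cast(c,[ce],0.04)[0].round(4))
    for a,ce,m in blobs(roi&(R>90)&(G<40),8): print("red",a,ce.round(1),cast(c,[ce],0.046)[0].round(4))
    W=roi&(hsv[...,1]<40)&(hsv[...,2]>150)
    for a,ce,m in blobs(W,40):
        cn=max(cv2.findContours(m.astype(np.uint8),0,1)[0],key=len)
        q=cv2.boxPoints(cv2.minAreaRect(cn));print("wedge",a,ce,q.round(1).tolist())
        print(cast(c,q,.022).round(4).tolist(),cast(c,q,.004).round(4).tolist())
    # wedge, world-frame z via zmap
E
python3 m.py
python3 - <<'E'
# zmap grids
from h import *
c=np.load("top0.npz");K=c["intrinsics"];Z=c["z_map"];T=c["pose"]
v,u=np.mgrid[0:400,0:640]
p=cv2.undistortPoints(np.stack([u,v],-1).reshape(-1,1,2).astype(float),K,c["dist"].astype(float)).reshape(400,640,2)
P=np.concatenate([p*Z[...,None],Z[...,None]],-1)@T[:3,:3].T+T[:3,3]
np.save("P.npy",P)
for s in [(170,340),(211,384),(225,388),(198,380),(200,350)]: print(s,P[s].round(4))
m=(P[...,2]>.03)&(P[...,2]<.06)&(Z>0)
print([ (a,ce.round(0)) for a,ce,_ in blobs(m,20)])
w=np.zeros_like(m);w[190:232,368:400]=1
hs=cv2.cvtColor(c["color"],cv2.COLOR_RGB2HSV);w&=(hs[...,1]<40)&(hs[...,2]>150)
Q=P[w];mu=Q.mean(0);print(len(Q),mu,Q.min(0),Q.max(0))
E
```

```text
top
dark 36 [411.1 126.8] [ 0.7583 -0.2312  0.04  ]
dark 49 [391.6 163. ] [ 0.6617 -0.1784  0.04  ]
dark 29 [365.1 165.4] [ 0.6546 -0.1119  0.04  ]
dark 31 [340.9 169.6] [ 0.6432 -0.0516  0.04  ]
dark 28 [316.5 173.3] [0.6331 0.0094 0.04  ]
dark 27 [292.4 177.5] [0.6219 0.0692 0.04  ]
red 43 [414.2 121.8] [ 0.7694 -0.238   0.046 ]
red 51 [395.5 159.8] [ 0.6682 -0.1874  0.046 ]
wedge 132 [432.12121212 121.68181818] [[427.8999938964844, 110.0], [436.8999938964844, 109.5], [438.1000061035156, 129.89999389648438], [429.1000061035156, 130.5]]
[[0.813, -0.2821, 0.022], [0.8149, -0.306, 0.022], [0.7577, -0.3061, 0.022], [0.7559, -0.2824, 0.022]] [[0.8212, -0.2875, 0.004], [0.8231, -0.3119, 0.004], [0.7647, -0.312, 0.004], [0.7629, -0.2878, 0.004]]
wedge 469 [383.18976546 210.47761194] [[372.0, 195.60000610351562], [385.6000061035156, 192.0], [394.29998779296875, 224.89999389648438], [380.70001220703125, 228.5]]
[[0.5814, -0.1306, 0.022], [0.5909, -0.165, 0.022], [0.5079, -0.1848, 0.022], [0.4987, -0.151, 0.022]] [[0.5849, -0.133, 0.004], [0.5946, -0.1681, 0.004], [0.5099, -0.1883, 0.004], [
[... 435 characters left out ...]
, 0.004], [0.474, -0.1568, 0.004], [0.5865, -0.134, 0.004], [0.5932, -0.1682, 0.004]]
(170, 340) [ 0.6423 -0.0492  0.0395]
(211, 384) [ 0.544  -0.1615  0.0126]
(225, 388) [ 0.5079 -0.1697  0.0193]
(198, 380) [ 0.5787 -0.1532  0.0047]
(200, 350) [ 5.735e-01 -7.670e-02  4.000e-04]
[(np.int32(27), array([217.,  66.])), (np.int32(59), array([414., 122.])), (np.int32(328), array([337., 153.])), (np.int32(1678), array([473., 185.])), (np.int32(857), array([341., 169.])), (np.int32(252), array([169., 198.])), (np.int32(88), array([192., 208.])), (np.int32(496), array([ 72., 367.]))]
469 [ 0.54502098 -0.1588205   0.01637319] [ 0.40778144 -0.1888923  -0.00334943] [ 0.58998602 -0.01079844  0.91976583]
```

Run:
```python
from h import *
P=np.load("P.npy");c=np.load("top0.npz")
m=(P[...,2]>.0365)&(P[...,2]<.052)
roi=np.zeros_like(m);roi[155:190,280:400]=1
m&=roi
Q=P[m];print(len(Q))
th=.1786;
for _ in range(3):
    ex=np.array([np.cos(th),np.sin(th)]);ey=np.array([-np.sin(th),np.cos(th)])
    o=np.array([.6432,-.0516]);q=(Q[:,:2]-o);x=q@ex;y=q@ey
    k=(abs(y)<110)&(abs(x)<.012)&(abs(y)<.118)
    f=np.polyfit(y[k],x[k],1);th-=f[0];print(th,f,x[k].min(),x[k].max(),y.min(),y.max(),Q[k,2].mean())
I=c["color"].astype(int)
# fins: dark blocks at higher res: project from rail colour along y
uu=np.linspace(-.14,.14,141)
def pj(X):
    T=np.linalg.inv(c["pose"]);return cv2.projectPoints(X,cv2.Rodrigues(T[:3,:3])[0],T[:3,3],c["intrinsics"],c["dist"].astype(float))[0].reshape(-1,2)
for dx in(0,.003):
    X=np.c_[o+(dx+f[1])*ex+uu[:,None]*ey,np.full(141,.04)];p=pj(X).astype(np.float32)
    s=cv2.remap(c["color"],p[:,0:1],p[:,1:2],1)[:,0]
    d=s[:,1]<85
    runs=np.flatnonzero(np.diff(np.r_[0,d.astype(int),0]));print([(uu[a],uu[min(b,141)-1]) for a,b in runs.reshape(-1,2)])
```

```text
770
0.18111477502171155 [-0.00251478  0.00173978] -0.007203493649889184 0.010578970781921245 -0.1489292428066672 0.14887256689401462 0.03938433672657508
0.18109589585424987 [1.88791675e-05 1.73854481e-03] -0.0069344941910524085 0.010471022472893724 -0.14894120076103537 0.14886959978107248 0.03938481417728367
0.18109580225630456 [9.35979453e-08 1.73854480e-03] -0.0069365138158692455 0.010471833120656615 -0.14894111449809347 0.1488696255635014 0.03938481417728367
[(np.float64(-0.14), np.float64(-0.11800000000000002)), (np.float64(-0.068), np.float64(-0.05600000000000001)), (np.float64(-0.006000000000000005), np.float64(0.005999999999999978)), (np.float64(0.055999999999999994), np.float64(0.068)), (np.float64(0.118), np.float64(0.13))]
[(np.float64(-0.14), np.float64(-0.11800000000000002)), (np.float64(-0.068), np.float64(-0.05600000000000001)), (np.float64(-0.006000000000000005), np.float64(0.005999999999999978)), (np.float64(0.055999999999999994), np.float64(0.068)), (np.float64(0.118), np.float64(0.13))]
```

>>> {"name": "send_rows", "arguments": {"increments": [[[0,0,0,0,0,0.95],[0,0,0,0,0,0.95],[0,0,0,0,0,0.95],[0,0,0,0,0,0.95],[0,0,0,0,0,0.95],[0,0,0,0,0,0.82],[0,0,0,0,0,0]]], "grip": 1}}

```text
clock: 0.98
eef_pos: [0.2023, 0.4569, 0.2388]
tool_rot: [0.639, 0.769, -0.001, 0.0]
ft_force: [-0.2, 0.3, -0.2]
grip_width: -0.0002
```

```bash
cat > st.py <<'E'
from workcell import *
import numpy as np,sys
from scipy.spatial.transform import Rotation as R
o=get_obs();p=o["eef_pos"];M=R.from_quat(o["tool_rot"]).as_matrix()
th=.181;O=np.array([.6449,-.0513]);ex=np.array([np.cos(th),np.sin(th)]);ey=np.array([-ex[1],ex[0]])
q=p[:2]-O
print("t",round(o["clock"],2),"world",p.round(4),"rack xy mm",(1000*np.array([q@ex,q@ey])).round(1),"tip z",round(1000*(p[2]-.008),1),"F",o["ft_force"].round(2),"w",round(o["grip_width"],4))
print("tool x in rack",(ex@M[:2,0]).round(4),(ey@M[:2,0]).round(4),"tilt",M[:2,2].round(4),"j",o["joint_pos"].round(2))
if len(sys.argv)>3:
    x,y,z=[float(a)/1000 for a in sys.argv[1:4]]
    t=np.r_[O+x*ex+y*ey,z+.008];print("units",(M.T@(t-p)/.05).round(3))
    Rt=np.c_[np.r_[ey,0],np.r_[ex,0],[0,0,-1]];print("turn units",(np.degrees(R.from_matrix(M.T@Rt).as_rotvec())/10).round(3))
E
python3 st.py 0 -95 90
```

```text
t 0.97 world [0.2023 0.4569 0.2388] rack xy mm [-343.9  579.6] tip z 230.8 F [-0.19  0.28 -0.17] w -0.0002
tool x in rack -0.0026 1.0 tilt [-0.0005 -0.001 ] j [1.15 0.24 0.   1.34 0.   2.54]
units [-13.507   6.845   2.825]
turn units [-0.004  0.005  0.015]
```

>>> {"name": "send_rows", "arguments": {"increments": [[[-0.84,0.43,0,0,0,0],[-0.84,0.43,0,0,0,0],[-0.84,0.43,0,0,0,0],[-0.84,0.43,0,0,0,0],[-0.84,0.43,0,0,0,0],[-0.84,0.43,0,0,0,0],[-0.84,0.43,0,0,0,0],[-0.84,0.43,0,0,0,0]]]}}

```text
clock: 1.98
eef_pos: [0.433, 0.1565, 0.2392]
tool_rot: [0.639, 0.769, 0.0, -0.0]
ft_force: [0.4, 0.3, -0.1]
grip_width: -0.0001
```

>>> {"name": "send_rows", "arguments": {"increments": [[[-0.84,0.43,0,0,0,0],[-0.84,0.43,0,0,0,0],[-0.84,0.43,0,0,0,0],[-0.84,0.43,0,0,0,0],[-0.84,0.43,0,0,0,0],[-0.84,0.43,0,0,0,0],[-0.84,0.43,0,0,0,0],[0,0,0,0,0,0]]]}}

```text
clock: 2.98
eef_pos: [0.6345, -0.107, 0.2372]
tool_rot: [0.641, 0.768, -0.001, -0.001]
ft_force: [-0.3, 0.9, -0.3]
grip_width: 0.0002
```

```bash
python3 st.py 0 -95 60
```

```text
t 2.98 world [ 0.6345 -0.107   0.2372] rack xy mm [-20.3 -52.9] tip z 229.2 F [-0.31  0.88 -0.33] w 0.0002
tool x in rack 0.0007 1.0 tilt [-0.0018 -0.0002] j [-0.17  0.54  0.44  1.48 -0.    1.22]
units [-0.841  0.413  3.382]
turn units [-0.011 -0.001 -0.004]
```

>>> {"name": "send_rows", "arguments": {"increments": [[[-0.84,0.41,0,0,0,0],[0,0,0.9,0,0,0],[0,0,0.9,0,0,0],[0,0,0.9,0,0,0],[0,0,0.68,0,0,0],[0,0,0,0,0,0],[0,0,0,0,0,0]]]}}

```text
clock: 3.85
eef_pos: [0.6621, -0.1413, 0.072]
tool_rot: [0.639, 0.769, 0.001, 0.001]
ft_force: [1.1, -1.1, -0.1]
grip_width: 0.0
```

```bash
python3 st.py 0 -95 42
python3 - <<'E'
from workcell import *
import cv2
a=camera("scene")["color"][150:300,150:400,::-1];cv2.imwrite("pics/s1.png",cv2.resize(a,None,fx=3,fy=3))
E
```

```text
t 3.85 world [ 0.6621 -0.1413  0.072 ] rack xy mm [  0.7 -91.7] tip z 64.0 F [ 1.14 -1.09 -0.1 ] w 0.0
tool x in rack -0.0022 1.0 tilt [ 0.0019 -0.0003] j [-0.21  0.69  0.28  1.15  0.    1.18]
units [-0.066 -0.014  0.439]
turn units [0.011 0.004 0.013]
```

View pics/s1.png

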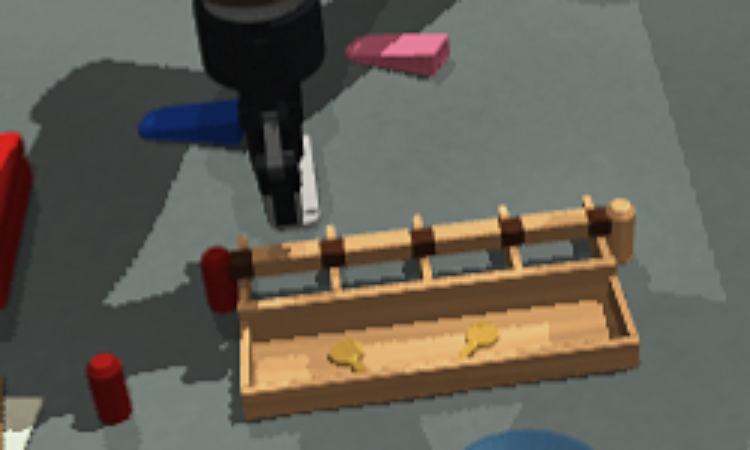

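The tip is at crop pixel (285,222), above the first rail length next to the red post. Next I lower it slowly.

>>> {"name": "send_rows", "arguments": {"increments": [[[-0.12,0,0.2,0,0,0],[0,0,0.2,0,0,0],[0,0,0.04,0,0,0],[0,0,0,0,0,0],[0,0,0,0,0,0]]]}}

```text
clock: 4.53
eef_pos: [0.6623, -0.1476, 0.0482]
tool_rot: [0.64, 0.768, -0.0, -0.0]
ft_force: [1.1, 0.7, -0.6]
grip_width: -0.0001
```

>>> {"name": "send_rows", "arguments": {"increments": [[[0,0,0.02,0,0,0],[0,0,0,0,0,0]]]}}

```text
clock: 4.78
eef_pos: [0.6623, -0.1476, 0.0481]
tool_rot: [0.64, 0.768, -0.0, 0.0]
ft_force: [-2.1, 0.1, 4.8]
grip_width: 0.0002
```

```bash
python3 st.py 0 -97 40
```

```text
t 4.78 world [ 0.6623 -0.1476  0.0481] rack xy mm [ -0.2 -97.8] tip z 40.1 F [-2.09  0.11  4.8 ] w 0.0002
tool x in rack -0.0009 1.0 tilt [ 0.0002 -0.0002] j [-0.22  0.72  0.26  1.11 -0.    1.17]
units [0.017 0.004 0.003]
turn units [0.001 0.001 0.005]
```

Contact made at 40 mm height and 4.8 N. Now I slide.

>>> {"name": "send_rows", "arguments": {"increments": [[[0.04,0,0.01,0,0,0],[0.1,0,0,0,0,0],[0.1,0,0,0,0,0],[0.1,0,0,0,0,0]]]}}

```text
clock: 5.28
eef_pos: [0.6607, -0.1318, 0.0481]
tool_rot: [0.64, 0.768, 0.0, 0.002]
ft_force: [0.6, -4.0, 5.2]
grip_width: 0.0002
```

```bash
python3 st.py 0 31 40
```

```text
t 5.28 world [ 0.6607 -0.1318  0.0481] rack xy mm [  1. -82.] tip z 40.1 F [ 0.65 -4.02  5.18] w 0.0002
tool x in rack -0.0002 1.0 tilt [ 0.0035 -0.0023] j [-0.2   0.71  0.23  1.09 -0.    1.19]
units [ 2.26  -0.02  -0.004]
turn units [0.017 0.016 0.001]
```

>>> {"name": "send_rows", "arguments": {"increments": [[[0.1,0,0.005,0,0,0],[0.1,0,0,0,0,0],[0.1,0,0,0,0,0],[0.1,0,0,0,0,0],[0.1,0,0,0,0,0]]]}}

```text
clock: 5.9
eef_pos: [0.6564, -0.1073, 0.0482]
tool_rot: [0.64, 0.768, 0.0, 0.002]
ft_force: [2.0, -4.0, 5.8]
grip_width: 0.0001
```

>>> {"name": "send_rows", "arguments": {"increments": [[[0.1,0,0.002,0,0,0],[0.1,0,0,0,0,0],[0.1,0,0,0,0,0],[0.1,0,0,0,0,0],[0.1,0,0,0,0,0]]]}}

```text
clock: 6.52
eef_pos: [0.652, -0.0828, 0.0482]
tool_rot: [0.64, 0.768, 0.0, 0.003]
ft_force: [1.1, -3.6, 6.1]
grip_width: -0.0003
```

```bash
python3 st.py 0 31 40
```

```text
t 6.53 world [ 0.652  -0.0828  0.0482] rack xy mm [  1.3 -32.3] tip z 40.2 F [ 1.13 -3.58  6.14] w -0.0003
tool x in rack -0.0001 1.0 tilt [ 0.0044 -0.0028] j [-0.13  0.67  0.17  1.07 -0.    1.26]
units [ 1.266e+00 -2.700e-02 -1.000e-03]
turn units [0.022 0.02  0.001]
```

>>> {"name": "send_rows", "arguments": {"increments": [[[0.1,-0.005,0.002,0,0,0],[0.1,0,0,0,0,0],[0.1,0,0,0,0,0],[0.1,0,0,0,0,0],[0.1,0,0,0,0,0],[0.1,0,0,0,0,0]]]}}

```text
clock: 7.28
eef_pos: [0.6465, -0.0535, 0.0481]
tool_rot: [0.64, 0.768, 0.0, 0.003]
ft_force: [0.9, -4.7, 6.0]
grip_width: 0.0001
```

>>> {"name": "send_rows", "arguments": {"increments": [[[0.1,-0.005,0.002,0,0,0],[0.1,0,0,0,0,0],[0.1,0,0,0,0,0],[0.1,0,0,0,0,0],[0.1,0,0,0,0,0],[0.1,0,0,0,0,0]]]}}

```text
clock: 8.02
eef_pos: [0.6409, -0.0241, 0.0481]
tool_rot: [0.64, 0.768, 0.0, 0.003]
ft_force: [-0.2, -4.1, 6.6]
grip_width: 0.0
```

```bash
python3 st.py 0 31 40
```

```text
t 8.03 world [ 0.6409 -0.0241  0.0481] rack xy mm [ 0.9 27.5] tip z 40.1 F [-0.2  -4.08  6.64] w 0.0
tool x in rack 0.0001 1.0 tilt [ 0.0048 -0.003 ] j [-0.04  0.65  0.12  1.04 -0.    1.35]
units [ 0.07  -0.019  0.002]
turn units [ 0.024  0.022 -0.001]
```

Contact was kept over all three gaps (5–6.6 N). I lift straight up and measure the blue decoy's clearance.

>>> {"name": "send_rows", "arguments": {"increments": [[[0.05,0,0,0,0,0],[0,0,-0.5,0,0,0],[0,0,-0.8,0,0,0],[0,0,-0.5,0,0,0],[0,0,0,0,0,0],[0,0,0,0,0,0]]]}}

```text
clock: 8.78
eef_pos: [0.6376, -0.0198, 0.1348]
tool_rot: [0.64, 0.769, -0.001, -0.001]
ft_force: [0.8, 0.1, -0.4]
grip_width: 0.0001
```

```bash
python3 st.py -125 -138 100
python3 - <<'E'
from h import *
c=np.load("top0.npz");I=c["color"].astype(int)
m=(I[...,2]>100)&(I[...,0]<60)&(I[...,1]<90)
th=.181;O=np.array([.6449,-.0513]);ex=np.array([np.cos(th),np.sin(th)]);ey=np.array([-ex[1],ex[0]])
for a,ce,b in blobs(m,100):
    v,u=np.nonzero(b);q=cast(c,np.c_[u,v],.02)[:,:2]-O;print(a,ce,(q@ex).min(),(q@ex).max(),(q@ey).min(),(q@ey).max())
E
```

```text
t 8.78 world [ 0.6376 -0.0198  0.1348] rack xy mm [-1.5 32.3] tip z 126.8 F [ 0.79  0.1  -0.42] w 0.0001
tool x in rack -0.0013 1.0 tilt [-0.0024  0.0006] j [-0.03  0.57  0.23  1.23  0.    1.36]
units [-3.403 -2.473  0.538]
turn units [-0.013 -0.006  0.008]
468 [419.81196581 245.08333333] -0.24570048660435675 -0.1905457609516464 -0.20279868715728297 -0.11815750033939329
```

>>> {"name": "send_rows", "arguments": {"increments": [[[-0.68,-0.495,0,0,0,0],[-0.68,-0.495,0,0,0,0],[-0.68,-0.495,0,0,0,0],[-0.68,-0.495,0,0,0,0],[-0.68,-0.495,0,0,0,0],[0,0,0.6,0,0,0],[0,0,0.6,0,0,0],[0,0,0,0,0,0]]]}}

```text
clock: 9.78
eef_pos: [0.5439, -0.2086, 0.0719]
tool_rot: [0.64, 0.768, -0.001, -0.005]
ft_force: [-0.2, -0.2, -0.7]
grip_width: -0.0003
```

```bash
python3 st.py -125 -138 4;python3 - <<'E'
from workcell import *
import cv2,numpy as np
c=camera("top");np.savez("top1.npz",**c)
a=c["color"][130:280,330:490,::-1];cv2.imwrite("pics/t2.png",cv2.resize(a,None,fx=4,fy=4))
E
```

```text
t 9.78 world [ 0.5439 -0.2086  0.0719] rack xy mm [-127.7 -136.5] tip z 63.9 F [-0.16 -0.22 -0.68] w -0.0003
tool x in rack -0.0006 1.0 tilt [-0.0089  0.0037] j [-0.37  0.53 -0.02  1.03  0.    1.02]
units [-0.036  0.063  1.197]
turn units [-0.046 -0.03   0.003]
```

View pics/t2.png

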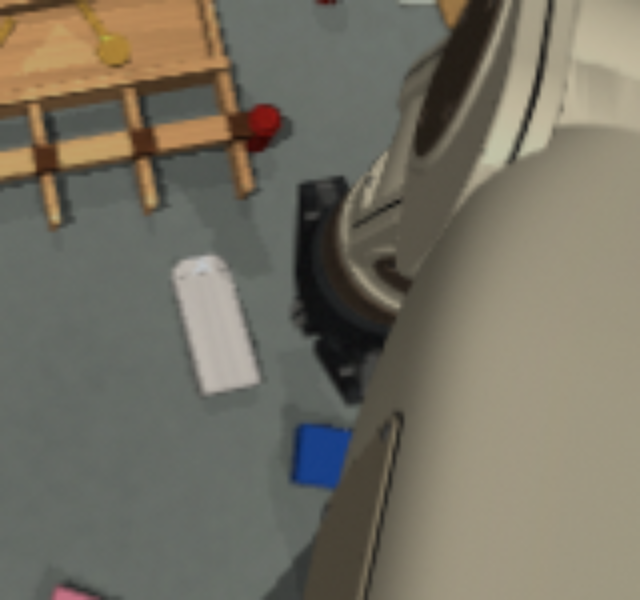

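The gripper is right of the wedge at crop (345,290). The wedge at crop (215,325) hasn't moved, and blue is clear. I lower.

>>> {"name": "send_rows", "arguments": {"increments": [[[-0.04,0,0.4,0,0,0],[0,0.05,0.4,0,0,0],[0,0,0.36,0,0,0],[0,0,0,0,0,0],[0,0,0,0,0,0]]]}}

```text
clock: 10.45
eef_pos: [0.5513, -0.2116, 0.0195]
tool_rot: [0.64, 0.769, 0.0, 0.001]
ft_force: [0.2, -1.0, 0.5]
grip_width: 0.0002
```

```bash
python3 st.py -125 -118 5
```

```text
t 10.45 world [ 0.5513 -0.2116  0.0195] rack xy mm [-120.9 -140.8] tip z 11.5 F [ 0.23 -0.95  0.51] w 0.0002
tool x in rack -0.0012 1.0 tilt [ 0.0018 -0.0007] j [-0.37  0.59 -0.07  0.91  0.    1.02]
units [ 0.456 -0.082  0.13 ]
turn units [0.01  0.006 0.007]
```

>>> {"name": "send_rows", "arguments": {"increments": [[[0,-0.08,0.13,0,0,0],[0.1,0,0,0,0,0],[0.2,0,0,0,0,0],[0.1,0,0,0,0,0],[0.08,0,0,0,0,0],[0.08,0,0,0,0,0],[0,0,0,0,0,0],[0,0,0,0,0,0]]]}}

```text
clock: 11.45
eef_pos: [0.5413, -0.1846, 0.0118]
tool_rot: [0.64, 0.768, 0.0, -0.0]
ft_force: [0.3, 0.7, 0.4]
grip_width: 0.0
```

```bash
cat > w.py <<'E'
from workcell import *
from h import *
import sys
c=camera("top");I=c["color"];hs=cv2.cvtColor(I,cv2.COLOR_RGB2HSV)
roi=np.zeros(I.shape[:2],bool);roi[150:250,310:420]=1
m=roi&(hs[...,1]<40)&(hs[...,2]>140)
th=.181;O=np.array([.6449,-.0513]);ex=np.array([np.cos(th),np.sin(th)]);ey=np.array([-ex[1],ex[0]])
for a,ce,b in blobs(m,80):
    v,u=np.nonzero(b);X=cast(c,np.c_[u,v],.0135)[:,:2]-O
    X=np.c_[X@ex,X@ey]*1000
    # refine heights with x: z from slope
    (cx,cy),(w,h),an=cv2.minAreaRect(X.astype(np.float32));q=cv2.boxPoints(((cx,cy),(w,h),an))
    print(a,ce.round(1),"rack mm box c",round(cx,1),round(cy,1),"size",round(w,1),round(h,1),"ang",round(an,1),"xr",X[:,0].min().round(1),X[:,0].max().round(1),"yr",X[:,1].min().round(1),X[:,1].max().round(1))
    d=np.sort(X[:,0])
    f=np.polyfit(*[np.array(t) for t in zip(*[(xx,X[abs(X[:,0]-xx)<4,1].mean()) for xx in np.arange(X[:,0].min()+12,X[:,0].max()-16,6)])],1);print("axis yaw deg rel rack",np.degrees(np.arctan(f[0])).round(2),"y at mid",np.polyval(f,cx).round(1))
v0,u0=150,310
s=I[130:260,290:450,::-1];cv2.imwrite("pics/"+sys.argv[1],cv2.resize(s,None,fx=4,fy=4))
E
python3 w.py w1.png; python3 st.py -125 -110 5
```

```text
444 [380.1 210.7] rack mm box c -115.9 -80.5 size 85.0 35.1 ang 0.7 xr -158.4 -73.5 yr -98.4 -62.7
axis yaw deg rel rack 1.93 y at mid -80.3
t 11.5 world [ 0.5413 -0.1846  0.0117] rack xy mm [-125.9 -112.5] tip z 3.7 F [1.03 0.11 0.77] w -0.0002
tool x in rack -0.0007 1.0 tilt [-0.0001  0.0001] j [-0.33  0.57 -0.13  0.87  0.    1.06]
units [ 0.05   0.018 -0.025]
turn units [-0.    -0.001  0.004]
```

View pics/w1.png

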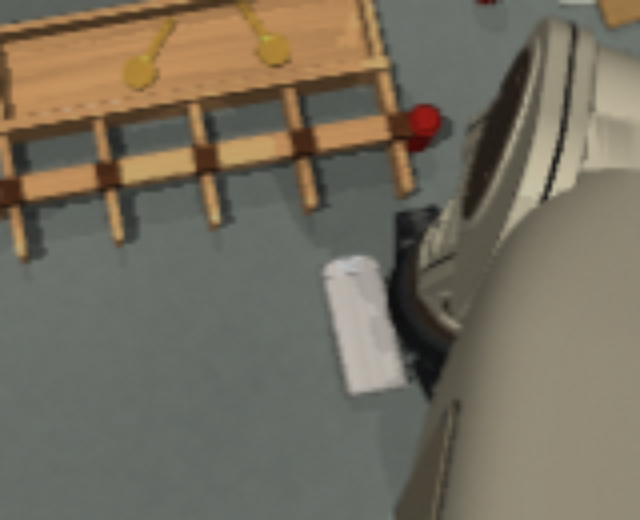

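It slides straight, with yaw about 1–2° and the wedge centred at y≈-80. I keep pushing.

>>> {"name": "send_rows", "arguments": {"increments": [[[0.1,0,-0.02,0,0,0],[0.12,0,0,0,0,0],[0.12,0,0,0,0,0],[0.12,0,0,0,0,0],[0.12,0,0,0,0,0],[0.12,0,0,0,0,0],[0.12,0,0,0,0,0],[0.08,0,0,0,0,0]]]}}

```text
clock: 12.5
eef_pos: [0.5331, -0.1399, 0.0128]
tool_rot: [0.64, 0.768, -0.0, 0.0]
ft_force: [0.2, -1.0, 0.3]
grip_width: 0.0001
```

```bash
python3 w.py w2.png; python3 st.py -125 0 5
```

```text
396 [362.2 213.7] rack mm box c -114.5 -36.2 size 34.8 84.9 ang 87.4 xr -157.4 -72.4 yr -54.2 -17.1
axis yaw deg rel rack 0.57 y at mid -33.7
t 12.55 world [ 0.533  -0.1395  0.0128] rack xy mm [-126.   -66.6] tip z 4.8 F [-0.44 -0.76  0.4 ] w 0.0001
tool x in rack -0.0014 1.0 tilt [-0.0002  0.0005] j [-0.26  0.54 -0.19  0.84  0.    1.13]
units [ 1.332  0.021 -0.004]
turn units [-0.001 -0.003  0.008]
```

View pics/w2.png

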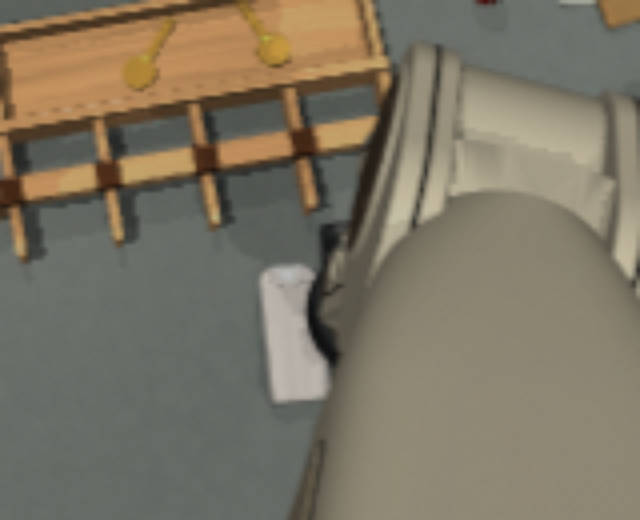

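```bash
cat > e.py <<'E'
from workcell import *
from h import *
c=camera("top");I=c["color"];hs=cv2.cvtColor(I,cv2.COLOR_RGB2HSV)
roi=np.zeros(I.shape[:2],bool);roi[150:260,290:420]=1
m=roi&(hs[...,1]<40)&(hs[...,2]>140)
th=.181;O=np.array([.6449,-.0513]);ex=np.array([np.cos(th),np.sin(th)]);ey=np.array([-ex[1],ex[0]])
b=max(blobs(m,80),key=lambda t:t[0])[2]
cn=max(cv2.findContours(b.astype(np.uint8),0,cv2.CHAIN_APPROX_NONE)[0],key=len).reshape(-1,2)
# iterate height along slope: z(x)=5..22 using local x from heel
z=np.full(len(cn),.0135)
for _ in range(4):
    X=cast(c,cn,z)[:,:2]-O;X=np.c_[X@ex,X@ey]*1000
    h=X[:,0].min();z=(22-17*np.clip((X[:,0]-h)/88,0,1))/1000
L=[]
for lo in np.arange(h+6,h+72,4):
    k=(X[:,0]>=lo)&(X[:,0]<lo+4)
    if k.any(): L.append((X[k,0].mean(),X[k,1].max()))
L=np.array(L);f=np.polyfit(L[:,0],L[:,1],1)
print("heel x",h.round(1),"tip x",X[:,0].max().round(1),"left edge yaw",np.degrees(np.arctan(f[0])).round(2),"left edge y at heel/tip",np.polyval(f,[h,h+88]).round(1),"=> centre",(np.polyval(f,[h,h+88])-18).round(1), "resid",np.std(L[:,1]-np.polyval(f,L[:,0])).round(2))
E
python3 e.py
```

```text
heel x -158.0 tip x -69.7 left edge yaw -6.11 left edge y at heel/tip [-14.8 -24.2] => centre [-32.8 -42.2] resid 0.72
```

The heel is leading (yaw -6°), so I back off, shift the contact towards the thin end and push again.

>>> {"name": "send_rows", "arguments": {"increments": [[[-0.15,0,0,0,0,0],[0,0.24,0,0,0,0],[0.1,0,0,0,0,0],[0.12,0,0,0,0,0],[0.12,0,0,0,0,0],[0.12,0,0,0,0,0],[0,0,0,0,0,0]]]}}

```text
clock: 13.48
eef_pos: [0.5418, -0.1221, 0.0127]
tool_rot: [0.64, 0.769, 0.0, -0.0]
ft_force: [0.8, -0.9, 0.5]
grip_width: 0.0001
```

```bash
python3 e.py; python3 st.py -114 0 5
```

```text
heel x -159.4 tip x -72.7 left edge yaw -0.26 left edge y at heel/tip [-3.  -3.4] => centre [-21.  -21.4] resid 0.69
t 13.53 world [ 0.5419 -0.1224  0.0127] rack xy mm [-114.1  -51.4] tip z 4.7 F [ 0.   -0.84  0.06] w -0.0001
tool x in rack -0.0015 1.0 tilt [-0.0004  0.0003] j [-0.22  0.55 -0.17  0.85  0.    1.17]
units [ 1.028  0.004 -0.005]
turn units [-0.002 -0.002  0.009]
```

>>> {"name": "send_rows", "arguments": {"increments": [[[0.12,0,0,0,0,0],[0.12,0,0,0,0,0],[0.12,0,0,0,0,0],[0.12,0,0,0,0,0],[0,0,0,0,0,0]]]}}

```text
clock: 14.15
eef_pos: [0.5376, -0.0986, 0.0127]
tool_rot: [0.64, 0.769, 0.0, -0.0]
ft_force: [-0.4, -0.1, -0.1]
grip_width: 0.0002
```

```bash
python3 e.py; python3 st.py -114 0 5
```

```text
heel x -132.0 tip x -74.4 left edge yaw -1.22 left edge y at heel/tip [21.4 19.5] => centre [3.4 1.5] resid 1.09
t 14.2 world [ 0.5377 -0.0988  0.0127] rack xy mm [-114.   -27.5] tip z 4.7 F [0.35 0.34 0.33] w 0.0002
tool x in rack -0.0015 1.0 tilt [-0.0003  0.0004] j [-0.18  0.53 -0.2   0.84  0.    1.21]
units [ 0.549  0.001 -0.005]
turn units [-0.001 -0.003  0.008]
```

>>> {"name": "send_rows", "arguments": {"increments": [[[0.12,0,0,0,0,0],[0.12,0,0,0,0,0],[0.12,0,0,0,0,0],[0.12,0,0,0,0,0],[0.08,0,0,0,0,0],[0,0,0,0,0,0],[-0.3,0,0,0,0,0],[0,0,0,0,0,0]]]}}

```text
clock: 15.2
eef_pos: [0.536, -0.0879, 0.0129]
tool_rot: [0.641, 0.768, 0.0, 0.0]
ft_force: [-0.2, -0.1, -0.5]
grip_width: -0.0005
```

```bash
python3 e.py; python3 st.py -190 -30 100;python3 w.py w3.png;python3 - <<'E'
from workcell import *
import cv2,numpy as np
c=camera("scene");np.savez("s3.npz",**c)
a=c["color"][150:300,175:375,::-1];cv2.imwrite("pics/s3.png",cv2.resize(a,None,fx=4,fy=4))
E
```

```text
heel x -145.3 tip x -73.8 left edge yaw -1.03 left edge y at heel/tip [49.1 47.5] => centre [31.1 29.5] resid 1.54
t 15.25 world [ 0.5357 -0.0875  0.0128] rack xy mm [-113.9  -15.9] tip z 4.8 F [-0.71  0.06 -0.13] w 0.0002
tool x in rack 0.0008 1.0 tilt [0.0003 0.0001] j [-0.16  0.53 -0.21  0.83  0.    1.23]
units [-0.283 -1.521 -1.905]
turn units [ 0.002 -0.    -0.005]
234 [333.2 212.4] rack mm box c -109.9 37.3 size 32.8 71.0 ang 80.1 xr -144.2 -74.7 yr 15.9 50.1
axis yaw deg rel rack -14.43 y at mid 38.5
```

View pics/w3.png

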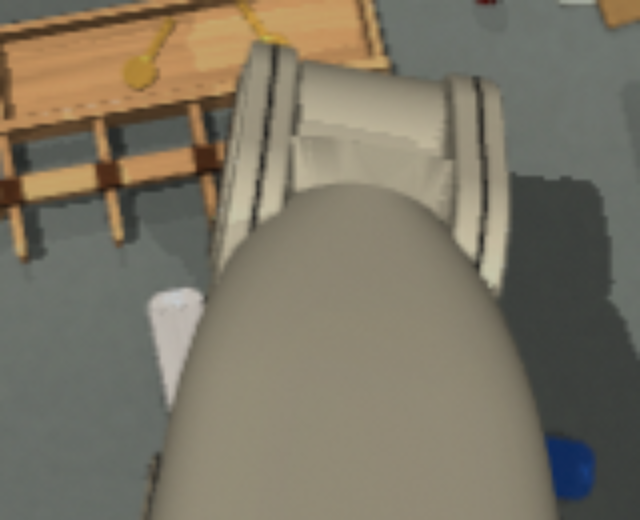

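View pics/s3.png

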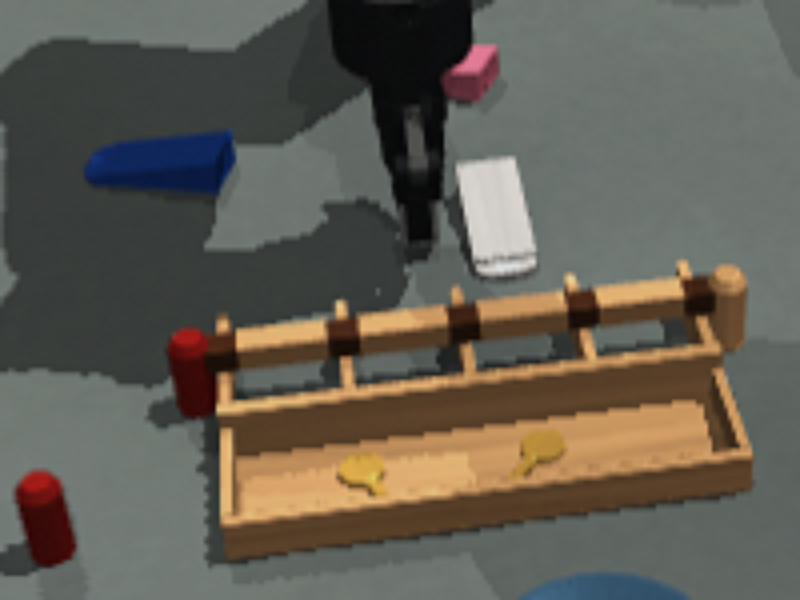

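The wedge now stands before the third gap, with its tip at scene crop (505,268) and blocks 2 and 3 at (463,320) and (582,308), nearly straight. Next I lift and go round behind the heel.

>>> {"name": "send_rows", "arguments": {"increments": [[[0,0,-0.6,0,0,0],[0,0,-0.6,0,0,0],[0,-0.55,-0.2,0,0,0],[0.45,-0.55,0,0,0,0],[0.5,-0.55,0,0,0,0],[0,0,0,0,0,0],[0,0,0,0,0,0]]]}}

```text
clock: 16.23
eef_pos: [0.4467, -0.0548, 0.0832]
tool_rot: [0.64, 0.768, 0.0, 0.001]
ft_force: [0.7, 0.5, 1.2]
grip_width: -0.0002
```

```bash
python3 st.py -195 31 5;python3 e.py;python3 w.py w4.png;python3 - <<'E'
from workcell import *
import cv2,numpy as np
c=camera("scene");np.savez("s3.npz",**c)
a=c["color"][150:300,175:375,::-1];cv2.imwrite("pics/s4.png",cv2.resize(a,None,fx=4,fy=4))
E
```

```text
t 16.23 world [ 0.4467 -0.0548  0.0832] rack xy mm [-195.6   32.2] tip z 75.2 F [0.7  0.47 1.17] w -0.0002
tool x in rack -0.0011 1.0 tilt [ 0.0018 -0.0003] j [-0.12  0.28 -0.38  0.91 -0.    1.27]
units [-0.023  0.01   1.404]
turn units [0.01  0.003 0.006]Traceback (most recent call last):
  File "e.py", line 7, in <module>
    b=max(blobs(m,80),key=lambda t:t[0])[2]
      ~~~^^^^^^^^^^^^^^^^^^^^^^^^^^^^^^^
ValueError: max() iterable argument is empty
```

View pics/w4.png

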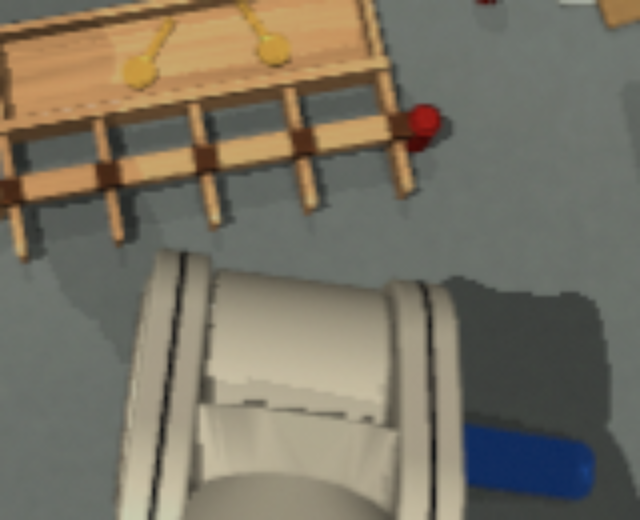

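View pics/s4.png

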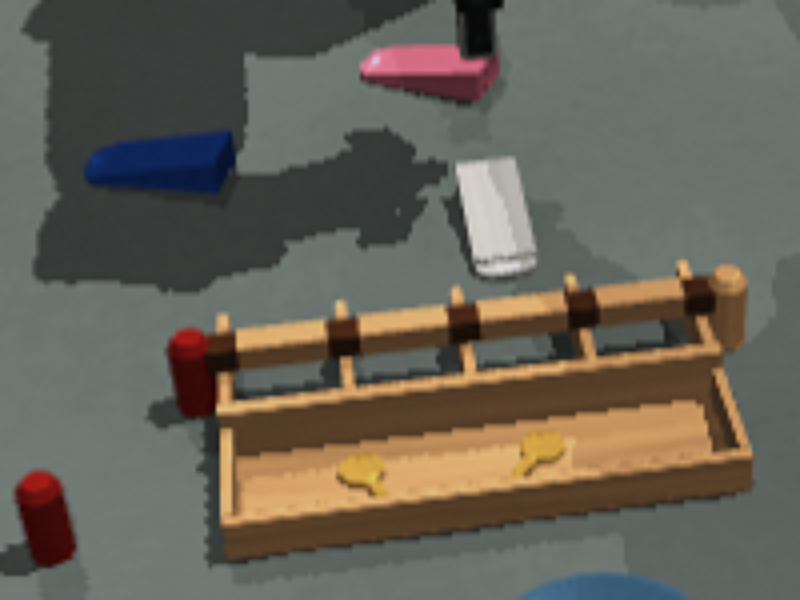

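```bash
cat > sw.py <<'E'
from workcell import *
from h import *
c=camera("scene");I=c["color"];hs=cv2.cvtColor(I,cv2.COLOR_RGB2HSV)
roi=np.zeros(I.shape[:2],bool);roi[183:260,270:340]=1
m=roi&(hs[...,1]<45)&(hs[...,2]>135)
th=.181;O=np.array([.6449,-.0513]);ex=np.array([np.cos(th),np.sin(th)]);ey=np.array([-ex[1],ex[0]])
b=max(blobs(m,30),key=lambda t:t[0])[2]
v,u=np.nonzero(b)
z=np.full(len(u),.0135)
for _ in range(6):
    X=cast(c,np.c_[u,v],z)[:,:2]-O;X=np.c_[X@ex,X@ey]*1000
    h=X[:,0].min();z=(22-17*np.clip((X[:,0]-h)/88,0,1))/1000
L=[]
for lo in np.arange(h+4,X[:,0].max()-22,4):
    k=(X[:,0]>=lo)&(X[:,0]<lo+4)
    if k.sum()>3: L.append((X[k,0].mean(),(X[k,1].max()+X[k,1].min())/2,X[k,1].max()-X[k,1].min()))
L=np.array(L);f=np.polyfit(L[:,0],L[:,1],1)
print("heel x",h.round(1),"tip x",X[:,0].max().round(1),"yaw",np.degrees(np.arctan(f[0])).round(2),"centre y heel/tip",np.polyval(f,[h,h+88]).round(1),"width",L[:,2].mean().round(1))
E
python3 sw.py
```

```text
heel x -162.2 tip x -71.7 yaw 0.77 centre y heel/tip [29.7 30.9] width 34.6
```

The wedge axis is at y≈30, aligned within about 1°. I lower behind the heel.

>>> {"name": "send_rows", "arguments": {"increments": [[[-0.03,-0.05,0.5,0,0,0],[0,0,0.5,0,0,0],[0,0,0.38,0,0,0],[0,0,0,0,0,0],[0,0,0,0,0,0],[0,0,0,0,0,0]]]}}

```text
clock: 17.18
eef_pos: [0.4446, -0.0568, 0.0146]
tool_rot: [0.64, 0.768, 0.001, 0.001]
ft_force: [0.7, -0.2, -0.0]
grip_width: -0.0001
```

```bash
python3 st.py -178 30.5 5;python3 sw.py
```

```text
t 17.18 world [ 0.4446 -0.0568  0.0146] rack xy mm [-198.    30.6] tip z 6.6 F [ 0.72 -0.23 -0.02] w -0.0001
tool x in rack -0.0008 1.0 tilt [ 0.002  -0.0003] j [-0.13  0.38 -0.47  0.72 -0.    1.26]
units [-0.003  0.401  0.033]
turn units [0.011 0.004 0.004]
heel x -160.9 tip x -71.7 yaw -4.36 centre y heel/tip [34.2 27.5] width 31.4
```

>>> {"name": "send_rows", "arguments": {"increments": [[[0,0.15,0.03,0,0,0],[0,0.15,0,0,0,0],[0,0.12,0,0,0,0],[0,0.12,0,0,0,0],[0,0.12,0,0,0,0],[0,0.12,0,0,0,0],[0,0.12,0,0,0,0],[0,0,0,0,0,0]]]}}

```text
clock: 18.23
eef_pos: [0.4888, -0.0485, 0.0123]
tool_rot: [0.64, 0.768, 0.0, 0.0]
ft_force: [0.5, -0.2, -0.1]
grip_width: -0.0004
```

```bash
python3 st.py -63 30.5 5;python3 sw.py;python3 - <<'E'
from workcell import *
import cv2
a=camera("scene")["color"][150:300,175:375,::-1];cv2.imwrite("pics/s5.png",cv2.resize(a,None,fx=4,fy=4))
E
```

```text
t 18.23 world [ 0.4888 -0.0485  0.0123] rack xy mm [-153.    30.9] tip z 4.3 F [ 0.48 -0.16 -0.11] w -0.0004
tool x in rack -0.0011 1.0 tilt [ 0.0012 -0.    ] j [-0.1   0.45 -0.36  0.77  0.    1.29]
units [-0.01   1.801 -0.011]
turn units [0.007 0.001 0.006]
heel x -136.2 tip x -50.3 yaw -11.6 centre y heel/tip [40.8 22.7] width 25.7
```

View pics/s5.png

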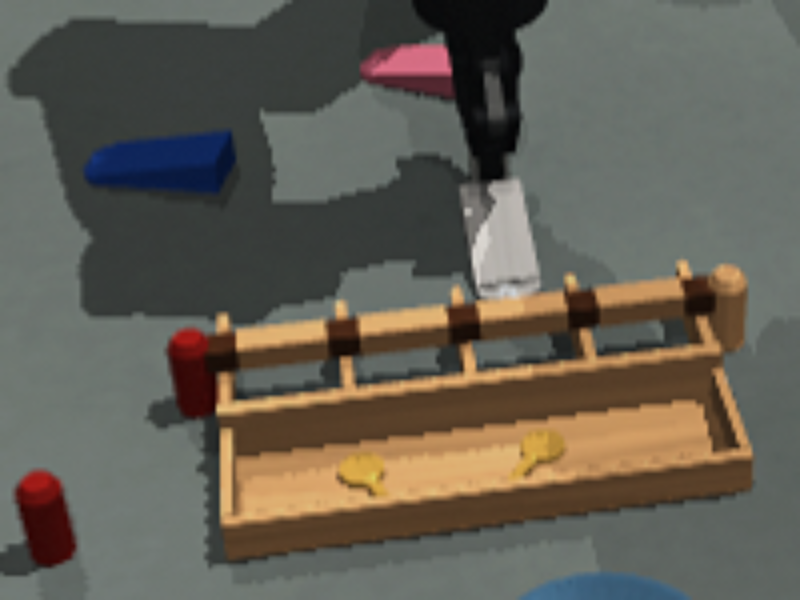

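The tip (505,290) lies between the fin fronts (457,290) and (570,277) and is still straight. I continue.

>>> {"name": "send_rows", "arguments": {"increments": [[[0,0.12,0,0,0,0],[0,0.12,0,0,0,0],[0,0.12,0,0,0,0],[0,0.12,0,0,0,0],[0,0.12,0,0,0,0],[0,0,0,0,0,0]]]}}

```text
clock: 19.08
eef_pos: [0.5183, -0.043, 0.0124]
tool_rot: [0.64, 0.768, 0.0, 0.0]
ft_force: [-0.2, -0.3, -0.3]
grip_width: 0.0005
```

```bash
python3 st.py -63 30.5 5;python3 - <<'E'
from workcell import *
import cv2
a=camera("scene")["color"][150:300,175:375,::-1];cv2.imwrite("pics/s6.png",cv2.resize(a,None,fx=4,fy=4))
E
```

```text
t 19.07 world [ 0.5183 -0.043   0.0124] rack xy mm [-123.1   31. ] tip z 4.4 F [-0.17 -0.35 -0.28] w 0.0005
tool x in rack -0.0011 1.0 tilt [0.0011 0.    ] j [-0.08  0.49 -0.28  0.8   0.    1.31]
units [-0.011  1.202 -0.012]
turn units [0.006 0.001 0.006]
```

View pics/s6.png

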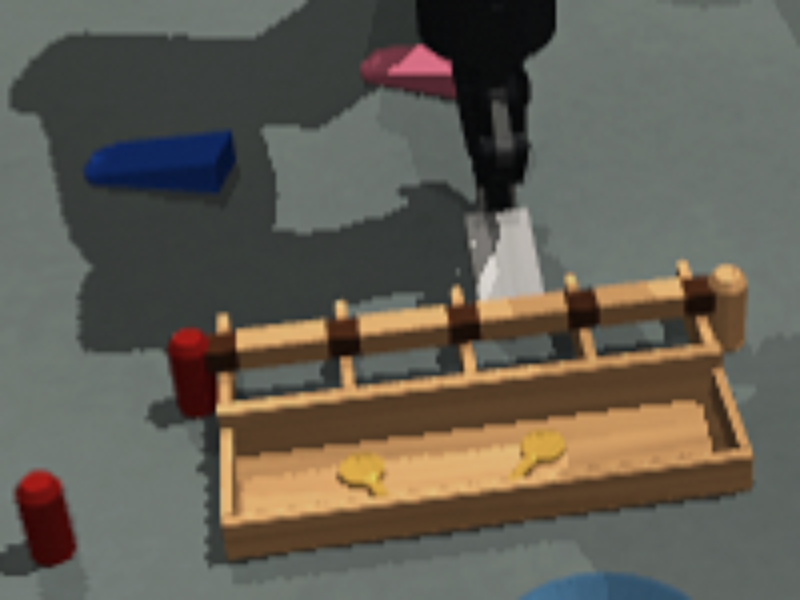

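The wedge is entering the third gap cleanly. I keep going.

>>> {"name": "send_rows", "arguments": {"increments": [[[0,0.12,0,0,0,0],[0,0.12,0,0,0,0],[0,0.12,0,0,0,0],[0,0.12,0,0,0,0],[0,0.12,0,0,0,0],[0,0.12,0,0,0,0],[0,0.12,0,0,0,0],[0,0,0,0,0,0]]]}}

```text
clock: 20.12
eef_pos: [0.5595, -0.0354, 0.0124]
tool_rot: [0.64, 0.768, 0.0, 0.0]
ft_force: [-0.1, 0.3, 0.0]
grip_width: 0.0001
```

```bash
python3 st.py -63 30.5 5;python3 - <<'E'
from workcell import *
import cv2
a=camera("scene")["color"][180:270,260:360,::-1];cv2.imwrite("pics/s7.png",cv2.resize(a,None,fx=6,fy=6))
a=camera("top")["color"][130:220,290:390,::-1];cv2.imwrite("pics/t7.png",cv2.resize(a,None,fx=6,fy=6))
E
```

```text
t 20.12 world [ 0.5595 -0.0354  0.0124] rack xy mm [-81.1  31. ] tip z 4.4 F [-0.11  0.3   0.01] w 0.0001
tool x in rack -0.0011 1.0 tilt [0.0011 0.0001] j [-0.06  0.55 -0.16  0.85  0.    1.33]
units [-0.011  0.362 -0.012]
turn units [0.006 0.001 0.006]
```

View pics/s7.png

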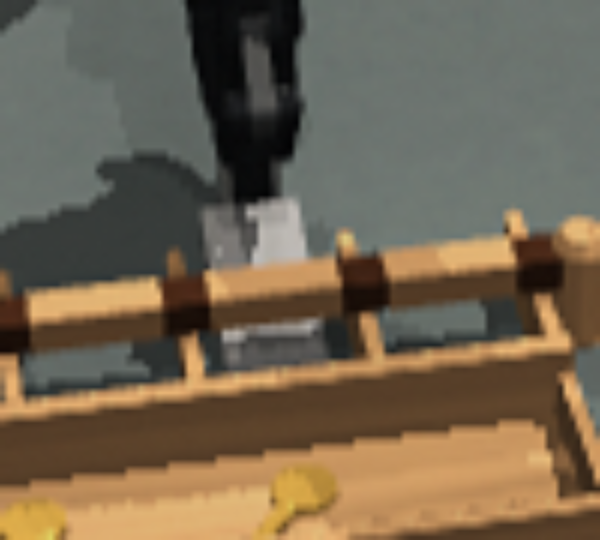

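View pics/t7.png

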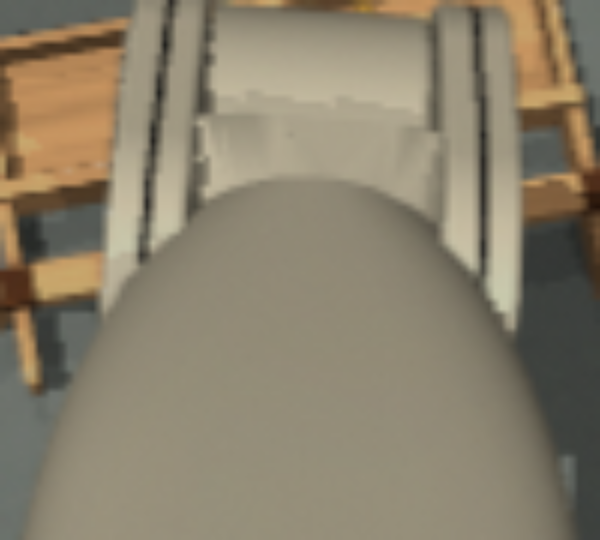

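>>> {"name": "send_rows", "arguments": {"increments": [[[0,0.06,0,0,0,0],[0,0.06,0,0,0,0],[0,0.06,0,0,0,0],[0,0.04,0,0,0,0],[0,0,0,0,0,0]]]}}

```text
clock: 20.85
eef_pos: [0.5698, -0.0335, 0.0123]
tool_rot: [0.64, 0.768, 0.0, 0.0]
ft_force: [0.9, -0.3, 0.2]
grip_width: -0.0002
```

>>> {"name": "send_rows", "arguments": {"increments": [[[0,0.03,0,0,0,0],[0,0.03,0,0,0,0],[0,0,0,0,0,0]]]}}

```text
clock: 21.22
eef_pos: [0.5726, -0.0329, 0.0123]
tool_rot: [0.64, 0.768, 0.0, 0.0]
ft_force: [-0.0, 0.1, 0.5]
grip_width: 0.0001
```

>>> {"name": "send_rows", "arguments": {"increments": [[[0,0.02,0,0,0,0],[0,0.02,0,0,0,0],[0,0,0,0,0,0]]]}}

```text
clock: 21.6
eef_pos: [0.5745, -0.0326, 0.0122]
tool_rot: [0.64, 0.768, 0.0, 0.0]
ft_force: [-0.8, 0.7, -0.0]
grip_width: 0.0
```

```bash
python3 st.py -63 30.5 5
```

```text
t 21.6 world [ 0.5745 -0.0326  0.0122] rack xy mm [-65.8  31.1] tip z 4.2 F [-0.83  0.67 -0.03] w 0.0
tool x in rack -0.0009 1.0 tilt [0.0002 0.    ] j [-0.06  0.58 -0.12  0.88  0.    1.33]
units [-0.011  0.057 -0.015]
turn units [0.001 0.    0.005]
```

>>> {"name": "send_rows", "arguments": {"increments": [[[0,0.02,0,0,0,0],[0,0.02,0,0,0,0],[0,0,0,0,0,0]]]}}

```text
clock: 21.98
eef_pos: [0.5765, -0.0322, 0.0123]
tool_rot: [0.64, 0.768, 0.0, 0.0]
ft_force: [0.1, -0.0, 0.3]
grip_width: 0.0002
```

```bash
python3 st.py -63 30.5 5;python3 - <<'E'
from workcell import *
import cv2
a=camera("scene")["color"][180:270,260:360,::-1];cv2.imwrite("pics/s8.png",cv2.resize(a,None,fx=6,fy=6))
E
```

```text
t 21.98 world [ 0.5765 -0.0322  0.0123] rack xy mm [-63.8  31.1] tip z 4.3 F [ 0.08 -0.04  0.27] w 0.0002
tool x in rack -0.0009 1.0 tilt [0.0003 0.0001] j [-0.06  0.58 -0.11  0.88  0.    1.33]
units [-0.012  0.016 -0.015]
turn units [ 0.002 -0.     0.005]
```

View pics/s8.png

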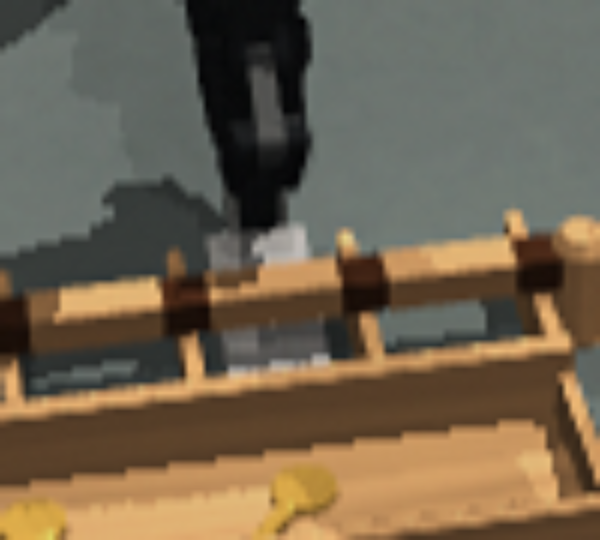

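>>> {"name": "send_rows", "arguments": {"increments": [[[0,0.02,0,0,0,0],[0,0.02,0,0,0,0],[0,0,0,0,0,0]]]}}

```text
clock: 22.4
eef_pos: [0.5785, -0.0319, 0.0123]
tool_rot: [0.64, 0.768, 0.0, 0.0]
ft_force: [-0.3, 0.0, -0.9]
grip_width: 0.0
```

>>> {"name": "send_rows", "arguments": {"increments": [[[0,0.02,0,0,0,0],[0,0.02,0,0,0,0],[0,0,0,0,0,0]]]}}

```text
clock: 22.78
eef_pos: [0.5795, -0.0317, 0.0122]
tool_rot: [0.64, 0.768, -0.001, -0.0]
ft_force: [-4.0, -0.9, 3.2]
grip_width: -0.0002
```

```bash
python3 st.py -63 30.5 5
```

```text
t 22.77 world [ 0.5795 -0.0317  0.0122] rack xy mm [-60.8  31.1] tip z 4.2 F [-3.95 -0.87  3.17] w -0.0002
tool x in rack -0.0007 1.0 tilt [-0.0015 -0.0002] j [-0.05  0.59 -0.1   0.88 -0.    1.33]
units [-0.012 -0.045 -0.016]
turn units [-0.009 -0.     0.004]
```

Resistance of 4 N at finger x≈-61 (expected about -62) means the wedge is home. I give it one small nudge to seat, then back off.

>>> {"name": "send_rows", "arguments": {"increments": [[[0,0.02,0,0,0,0],[0,0.02,0,0,0,0],[0,0,0,0,0,0]]]}}

```text
clock: 23.15
eef_pos: [0.5797, -0.0316, 0.0121]
tool_rot: [0.64, 0.768, -0.002, -0.002]
ft_force: [-8.5, -1.1, 7.1]
grip_width: 0.0002
```

```bash
python3 st.py -63 30.5 5
```

```text
t 23.15 world [ 0.5797 -0.0316  0.0121] rack xy mm [-60.6  31.1] tip z 4.1 F [-8.55 -1.14  7.08] w 0.0002
tool x in rack -0.0004 1.0 tilt [-0.0048 -0.0008] j [-0.05  0.59 -0.1   0.89 -0.    1.34]
units [-0.012 -0.048 -0.017]
turn units [-0.028 -0.     0.002]
```

>>> {"name": "send_rows", "arguments": {"increments": [[[0,-0.1,0,0,0,0],[0,-0.4,-0.05,0,0,0],[0,-0.4,-0.3,0,0,0],[0,0,-0.8,0,0,0],[0,0,-0.9,0,0,0],[0,-0.5,-0.9,0,0,0],[0,-0.9,-0.5,0,0,0],[0,-0.9,0,0,0,0]]]}}

```text
clock: 24.15
eef_pos: [0.4268, -0.0604, 0.1875]
tool_rot: [0.64, 0.769, 0.002, 0.004]
ft_force: [0.2, -0.1, -0.0]
grip_width: -0.0002
```

>>> {"name": "send_rows", "arguments": {"increments": [[[0.9,0,0,0,0,0],[0.9,0,0,0,0,0],[0.9,0,0,0,0,0],[0.9,0,0,0,0,0],[0.9,0,0,0,0,0],[0,0,0,0,0,0],[0,0,0,0,0,0]]]}}

```text
clock: 25.02
eef_pos: [0.3846, 0.1613, 0.1849]
tool_rot: [0.64, 0.769, 0.0, 0.0]
ft_force: [0.7, 0.3, -0.4]
grip_width: -0.0002
```

```bash
python3 st.py
python3 - <<'E'
from workcell import *
import cv2,numpy as np
for n in("scene","top"):
    c=camera(n);np.savez(n+"9.npz",**c);cv2.imwrite(f"pics/{n}9.png",c["color"][...,::-1])
    a=c["color"][180:270,260:360] if n=="scene" else c["color"][130:220,290:390]
    cv2.imwrite(f"pics/{n}9c.png",cv2.resize(a[...,::-1],None,fx=6,fy=6,interpolation=cv2.INTER_CUBIC))
E
python3 e.py; python3 sw.py
```

```text
t 25.02 world [0.3846 0.1613 0.1849] rack xy mm [-217.8  256. ] tip z 176.9 F [ 0.73  0.31 -0.42] w -0.0002
tool x in rack -0.0016 1.0 tilt [0.0012 0.0003] j [ 0.4   0.11 -0.3   1.16 -0.    1.79]
heel x -48.0 tip x -6.4 left edge yaw -0.9 left edge y at heel/tip [47.3 45.9] => centre [29.3 27.9] resid 0.65Traceback (most recent call last):
  File "sw.py", line 17, in <module>
    L=np.array(L);f=np.polyfit(L[:,0],L[:,1],1)
                               ~^^^^^
IndexError: too many indices for array: array is 1-dimensional, but 2 were indexed
```

View pics/scene9c.png

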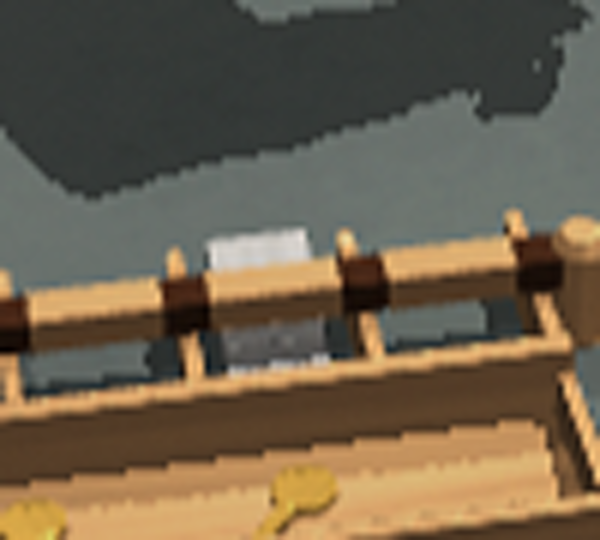

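View pics/top9c.png

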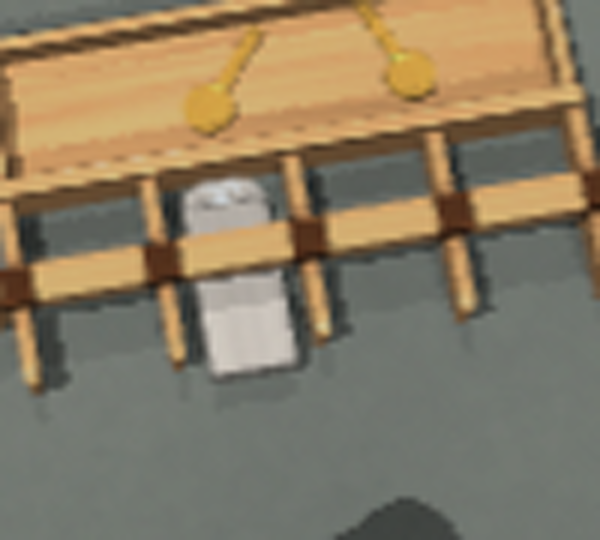

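View pics/scene9.png

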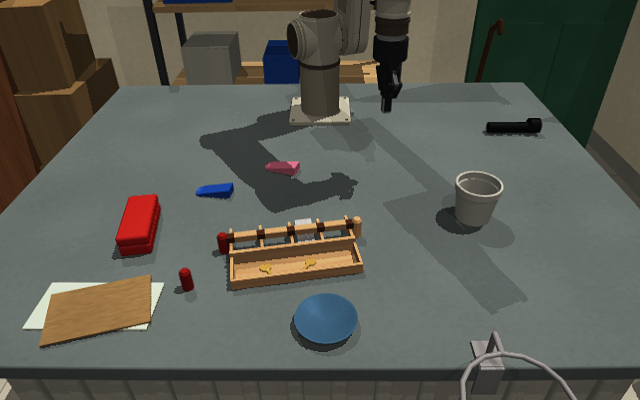

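The final pictures show the wedge in the third gap from the red post, between the fins at top crop (160,260) and (310,240). Its heel measures x=-48.0 mm, exactly 8 mm out as specified. The pot, red box and decoys are in their original pixels, and the arm is clear.

```bash
python3 -c "
from workcell import *
print(job_done())"
```

```text
the job is handed in; nothing more can be done
None
```

The job is handed in: the rail run came first, then the wedge was pushed into the third gap, and the arm finished clear at 25 s.

- **Rail run:** With shut fingers I touched down on the rail's first length, next to the red post. I slid over gaps 1, 2 and 3 at about 5–6.6 N of contact and a steady 40 mm height. I lifted at rack y ≈ +30 mm and went no further.
- **Wedge:** I pushed the aluminium wedge sideways to the third gap. It turned about 6° on the way, so I moved the contact point to straighten it. Then I pushed it in by the thick end until it resisted firmly, at about 8.5 N.
- **Last checks:** The thick end measures x = -48.0 mm, exactly 8 mm out of the gap. Yaw is about -1° and the wedge sits 2–3 mm off the gap's centre. The pot, the red box and the look-alikes look unmoved in the final picture, and the force reading with the arm clear is within sensor noise.
- **Checks that failed or disagreed:** My scene-camera wedge fit was spoiled by shadows during the push in, and it found too little of the wedge at the end. The final position therefore rests on the top camera and the contact force. I could not see the foot of the backboard directly.

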